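# Swap the two house ornaments between their display stands on a craft stall

### The job

Swap the two little wooden houses: stand the orange-roofed one in the brass-rail stand and the green-roofed one in the dark board stand, each upright in the middle of its stand, squared up with it, with its door facing away from you towards the customers as before. Set them down without dropping or toppling them, and leave all the other goods where they are.

Things in the scene. Friction and masses are not known exactly. Their poses are not given: they have to be found in the camera images.
- orange_house: Loose house ornament, reddish-brown wood, orange sloping roof, about 0.22 kg. Origin: centre of its underside, z up. Flat upright walls 58 mm along x by 54 mm along y, from z = 0 to 88 mm; above them a gently sloping roof slab 57 by 53 mm (no eaves), highest point 104 mm. The door is on the +x wall. Starts on the board stand's platform, door to the stand's front.
- orange_house_door (a point): Point on the door wall of the orange-roofed house: 29 mm along the house's +x, 30 mm above its underside.
- green_house: Loose house ornament, pale wood, red door, green sloping roof, about 0.22 kg. Origin: centre of its underside, z up. Flat upright walls 54 mm along x by 58 mm along y, from z = 0 to 88 mm; above them a gently sloping roof slab 53 by 57 mm (no eaves), highest point 104 mm. The door is on the +x wall. Starts on the rail stand's platform, door to the stand's front.
- green_house_door (a point): Point on the door wall of the green-roofed house: 27 mm along the house's +x, 30 mm above its underside.
- board_stand: Fixed dark wooden stand, on the left or right. Origin: centre of underside; +x is its front, facing away from the robot, yaw within 0.25 rad. Platform 88 (x) by 98 mm (y), top 12 mm up. Solid boards 10 mm thick, 80 mm long, at y = -42 and +42 mm, reach 120 mm above the table: 74 mm clear between, too close for fingers beside a house. Open at front, back (x) and above.
- rail_stand: Fixed pale stand with brass rails, on the left or right. Origin: centre of underside; +x is its front, facing away from the robot, yaw within 0.25 rad. Platform 98 (x) by 88 mm (y), top 12 mm up. Rails 10 mm thick along y, on posts, at x = -42 and +42 mm, reach 120 mm above the table: 74 mm clear between, too close for fingers beside a house. Open at both ends (y) and above.
- drum: Bystander: small upright waisted wooden drum, 64 mm across at most, 101 mm tall. Origin: centre of its underside. Leave it alone.
- goblet: Bystander: stemmed glass goblet, 64 mm across, 118 mm tall. Origin: centre of its underside. Leave it alone.
- tankard: Bystander: wooden mug, 68 mm across, 105 mm tall, with a handle on its +y side reaching some 70 mm from its axis. Origin: centre of its underside. Leave it alone.
- honey_jar: Bystander: amber glass jar with brass cap, 62 mm across, 85 mm tall. Origin: centre of its underside. Leave it alone.
- bowl: Bystander: pale wooden bowl, 96 mm across, 45 mm tall. Origin: centre of its underside. Leave it alone.
- tape: Bystander, leave alone: roll of brown tape lying flat, 68 mm across, 46 mm tall. Origin: centre of underside. Besides the listed things the table is bare but for fixed equipment: blue cash box (110 mm tall) and drums left beyond y = 0.48 m, clear tub (100 mm tall) right beyond y = -0.45 m, rows of goods (up to 160 mm tall) beyond x = 0.83 m.
Things that resemble listed ones, but are neither listed nor needed, are in the scene too. Leave any blue or pink look-alike of the board_stand alone.

How it is judged:
At the end, for the whole second after the job is handed in: The orange-roofed house stands in the rail stand and the green-roofed one in the board stand: each on the platform (underside within 4 mm of its top), within 18 mm of the stand's middle each way, upright, squared with the stand within 0.25 rad, door to the stand's front, at rest and released (x of orange_house in the frame of rail_stand between -0.018 and 0.018 m and y of orange_house in the frame of rail_stand between -0.018 and 0.018 m and z of orange_house in the frame of rail_stand between 0.008 and 0.016 m and angle between each of orange_house, green_house's own z axis and vertical below 0.08 rad and angle between the x axis of orange_house and the x axis of rail_stand, either way round below 0.25 rad and x of orange_house_door in the frame of rail_stand above 0.005 m and linear speed of each of orange_house, green_house below 0.02 m/s and angular speed of each of orange_house, green_house below 0.2 rad/s and contact force between each of orange_house, green_house and the fingers below 0.1 N and x of green_house in the frame of board_stand between -0.018 and 0.018 m and y of green_house in the frame of board_stand between -0.018 and 0.018 m and z of green_house in the frame of board_stand between 0.008 and 0.016 m and angle between the x axis of green_house and the x axis of board_stand, either way round below 0.25 rad and x of green_house_door in the frame of board_stand above 0.005 m); the robot touches nothing.
It fails at once if a house is dropped or thrown (faster than 0.6 m/s while not held by the fingers) ((linear speed of orange_house above 0.6 m/s and contact force between orange_house and the fingers below 0.05 N) or (linear speed of green_house above 0.6 m/s and contact force between green_house and the fingers below 0.05 N)).
It fails at once if a house is tipped over (angle between any of orange_house, green_house's own z axis and vertical above 0.9 rad).
It fails at once if any of the other goods is pushed more than 25 mm (distance of any of drum, goblet, tankard, honey_jar, bowl, tape from where it was at the start of the episode above 0.025 m).
It fails at once if any of the other goods is knocked over (angle between any of drum, goblet, tankard, honey_jar, bowl, tape's own z axis and vertical above 0.4 rad).
It also fails if it takes over 72 s, if anything falls off the work surface, if the arm or the gripper's body presses on something with over 40 N, if the wrist force passes 120 N, or if a joint passes its speed limit or range.

### The arm

A 7-joint arm with a two-finger parallel gripper is mounted at the origin on the work surface. World frame = base frame: x ahead of the robot, y to its left, z up, the work surface at z = 0. Lengths are in m, angles in rad, forces in N, time in s.
With the tool pointing down it reaches from about 0.35 to 0.9 m from the base axis. Payload 7.2 kg.
Tool frame: the origin (TCP) lies at the very end of the fingers, on their centre line; the grasp point (between the pads) lies 19 mm behind it; z points along the fingers, y is the line along which they close (so a half turn about z gives the same grasp; the last joint's range is limited). The gripper opens to 88 mm and grips with 3 to 60 N. Pads are 20 mm wide; open, the fingers measure 115 mm over their backs; the gripper's body (75 mm by 178 mm) begins 61 mm behind the grasp point.
Start: joints at [1.272, 0.411, -0.013, 1.596, 0.006, 1.134, -0.082], TCP at [0.143, -0.608, 0.197] pointing down, gripper open.
Joint ranges: [-2.95, 2.95], [-0.29, 1.99], [-1.47, 1.44], [0.14, 2.54], [-1.03, 4.17], [0.13, 1.85], [-2.86, 2.86]. Speed limits (rad/s): [2.39, 2.39, 3.01, 3.01, 3.14, 3.14, 3.14].

### API

Orientations are given as a unit quaternion [x, y, z, w].
In Python, from workcell import robot gives the robot as it stands.
- The arm moves only by the tool step_arm, never from a script. Its argument "increments" is a list of rows, each a list of 3 entries, a list of its own where there are three numbers: the shift along the tool's x, y, z each as a share of 0.2 m, from -1 to 1, then the turn, a rotation vector about the tool's x, y, z each as a share of pi rad, from -1 to 1, then the opening, from 0 (shut) to 1 (fully open). A call has exactly 8 rows; each row shifts and turns the commanded pose from where the row before left it, along the tool's axes as they then stand; what a row does not reach is not made up. A row lasts 1/12 s, in which the tool goes at most 41.7 mm and 7.16 degrees, less where a joint would pass 70% of its speed; a pose out of reach is approached as far as the arm can. A call with a number of a shift or a turn outside -1 to 1 is refused whole. A call with a gripper value outside its range is refused whole. The fingers move at their own pace and stop on an object; "newtons" is the grip in N (left out, the last holds). Time passes only in rows, so rows that do not move let the fingers close, or fill a call up. It gives the time, the measured TCP pose, the force, the opening and the grip force at its end, in the units of the state.
- robot.get_obs(): the state, without advancing time (a new reading comes with each control period).
- robot.read_camera(name): name is "side" or "top"; returns a dict with "pixels" (420x560x3 uint8, red, green, blue), "range_z" (420x560 float32, m along the optical axis (not along the pixel's ray), 0 where there is no reading), "mtx" (3x3 intrinsics, pixels), "world_from_camera" (4x4, takes a point from camera to world coordinates). Camera axes: x right, y down, z forward; pixel columns grow to the right and rows downward; lengths in m; the calibration is good to about 2 mm. A picture is of the moment at which its call begins.
- robot.close_job(): hands the job in; it is judged then, once.
Trained networks look in the newest picture that a camera, given by its name, has taken for a name from the list of things; names that differ only in an ending like _2 or _b are one class to them, and where a whole thing is asked for, a point or a joint stands for the part that bears it (a point fixed in the world has none). Each returns a list of dicts, best first, with "score" (0 to 1); they miss things now and then, are a little off and sometimes report something else, mostly with a low value. They report only what shows in the picture. A call takes as long as a camera call. They do not tell look-alikes from the thing itself.
- robot.regions_of(thing, camera): "mask" (420x560 bool, what is visible of it) and "box" ([left, top, right, bottom] in pixels, round what is visible of it).
- robot.spot_point(thing, camera): "point" ([column, row] in pixels: a listed point, or the origin of a listed thing).
The state is a dict: "clock": time; "joints": joint angles; "qd": joint speeds; "tau": joint torques, N m; "position": TCP position; "orientation": TCP orientation; "contact_force": force on the tool from outside, world axes, zero at the start; "moment": the same for the moment, N m; "grip_width": finger opening in m; "grasp_force": force on a finger pad.
Only numpy, scipy, OpenCV 4.12 (cv2) and the standard library are available. Lean on these libraries where they do the work, as an engineer would, in place of code of your own. Each camera call takes 0.05 s, during which the arm holds its last target. There are 200 camera calls.

## Working session

There is one attempt and no reset: what is moved stays moved. The work goes in short steps, Python scripts to look and compute and a tool call to move; the robot and the scene stay as the last step left them, time stands still between calls to the robot, and variables do not carry over. Pictures are saved under pics/ and viewed, at most 10 in all, crops included, and the job is handed in when it is done.

Besides the shell and the picture viewer there is one more tool, called after "Emit:" in YAML: its name, and indented under it one key for each argument. step_arm: Moves the arm, as the interface text tells. Shift numbers are shares of 0.2 m and turn numbers shares of pi rad, none past 1 either way. Its arguments: {"type":"object","properties":{"increments":{"type":"array"},"newtons":{"type":"number"}},"required":["increments"]}

```bash
mkdir -p pics
cat > h.py <<'E'
import numpy as np, cv2
from workcell import robot
def cloud(c):
    z=c["range_z"];K=c["mtx"];v,u=np.mgrid[0:420,0:560]
    p=np.stack([(u-K[0,2])*z/K[0,0],(v-K[1,2])*z/K[1,1],z,np.ones_like(z)],-1)@c["world_from_camera"].T
    p=p[...,:3]; p[z<=0]=np.nan; return p
def proj(c,P):
    q=np.linalg.inv(c["world_from_camera"])@np.append(P,1); q=c["mtx"]@q[:3]; return q[:2]/q[2]
E
python3 - <<'E'
from h import *
print(robot.get_obs())
ims=[]
for n in("top","side"):
    c=robot.read_camera(n); P=cloud(c); ims.append(c["pixels"][:,:,::-1]); print(n,c["world_from_camera"].round(2).tolist(),c["mtx"][0,0])
    np.savez(n+".npz",**c)
    for t in["orange_house","green_house","board_stand","rail_stand","drum","goblet","tankard","honey_jar","bowl","tape"]:
        for r in robot.regions_of(t,n)[:4]:
            m=r["mask"];q=P[m];q=q[~np.isnan(q[:,0])]
            if len(q): print(t,round(r["score"],2),[int(x) for x in r["box"]],np.median(q,0).round(3),q[:,2].max().round(3))
for n,i in zip(("top","side"),ims): cv2.imwrite(f"pics/{n}0.png",i)
E
```

```text
{'clock': 0.0, 'joints': array([ 1.27180214,  0.41187017, -0.01272835,  1.59700298,  0.00560685,
        1.13427589, -0.08219639]), 'qd': array([-0.00053003,  0.0022972 , -0.00029138, -0.00143308, -0.00016596,
       -0.00074873,  0.00064623]), 'tau': array([-2.02749769e-03, -5.87942290e+01,  6.41058739e-01, -2.91077024e+01,
       -5.38239127e-02,  1.83532195e-02,  1.55882881e-04]), 'position': array([ 0.14281688, -0.60793447,  0.19664434]), 'orientation': array([ 9.93346210e-01,  1.15163919e-01, -1.40505919e-04, -7.47248257e-04]), 'contact_force': array([-0.10192355,  0.60372228,  0.48305026]), 'moment': array([-0.03942738, -0.04910831, -0.00699455]), 'grasp_force': 0.0, 'grip_width': 0.08785615143513875}
top [[-0.01, -0.98, 0.19, 0.37], [-1.0, 0.01, 0.01, 0.07], [-0.01, -0.19, -0.98, 1.07], [0.0, 0.0, 0.0, 1.0]] 532.2163597465648
orange_house 0.92 [207, 190, 245, 229] [0.573 0.187 0.11 ] 0.123
green_house 0.95 [395, 173, 448, 210] [ 0.603 -0.179  0.109] 0.123
board_stand 0.95 [192, 182, 255, 242] [0.56  0.209 0.065] 0.124
board_stand 0.84 [93, 126, 167, 188] [0.686 0.395 0.046] 0.
[... 842 characters left out ...]
150] [0.685 0.336 0.083] 0.124
board_stand 0.71 [256, 133, 305, 204] [0.575 0.151 0.073] 0.124
rail_stand 0.91 [284, 269, 373, 368] [ 0.603 -0.215  0.056] 0.124
drum 0.91 [369, 206, 417, 262] [ 0.759 -0.042  0.095] 0.105
goblet 0.86 [369, 257, 420, 331] [ 0.715 -0.166  0.103] 0.122
goblet 0.48 [206, 209, 241, 251] [0.447 0.027 0.033] 0.05
tankard 0.85 [323, 143, 374, 197] [0.731 0.16  0.072] 0.108
honey_jar 0.74 [259, 226, 295, 283] [ 0.546 -0.059  0.063] 0.088
honey_jar 0.41 [287, 268, 371, 368] [ 0.603 -0.215  0.055] 0.124
bowl 0.85 [164, 163, 205, 197] [0.362 0.214 0.031] 0.048
tape 0.63 [205, 210, 241, 252] [0.447 0.026 0.035] 0.05
tape 0.48 [267, 139, 296, 157] [0.576 0.193 0.113] 0.122
```

View pics/top0.png

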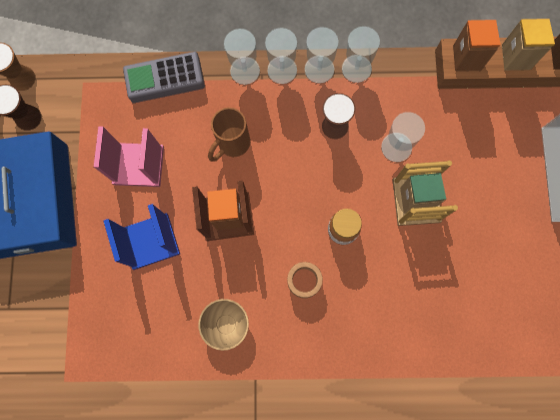

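View pics/side0.png

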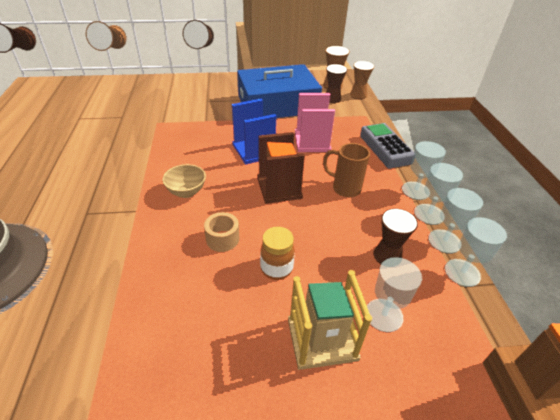

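Candidates, by top-image pixel:
- **Board stand:** dark at (224,212), blue at (140,240), pink at (132,158). By the description it is the dark one.
- **Orange house:** (223,205). The orange carton at (482,35) is a shelf good, not the house.
- **Green house:** (427,188) in the brass-rail stand. The green tile at (140,77) is the calculator display.

Next I'll measure the poses and check this in a crop.

```bash
cat >> h.py <<'E'
def rect(p):
    (cx,cy),(w,h),a=cv2.minAreaRect((p[:,:2]*1000).astype(np.float32)); a=(a+45)%90-45
    return np.round([cx,cy,w,h,a],1), np.median(p,0).round(4)
def houses(c,P=None):
    P=cloud(c) if P is None else P
    hsv=cv2.cvtColor(c["pixels"],cv2.COLOR_RGB2HSV).astype(int);H,S,V=hsv[...,0],hsv[...,1],hsv[...,2]
    ok=(P[...,2]>.08)&(P[...,2]<.135)&(P[...,0]<.8)&(P[...,0]>.3)&(abs(P[...,1])<.3)
    o=ok&(H>5)&(H<15)&(S>200)&(V>180); g=ok&(H>65)&(H<90)&(S>80)
    out={}
    for n,m in(("orange",o),("green",g)):
        k,l,s,_=cv2.connectedComponentsWithStats(m.astype(np.uint8)); 
        if k>1:
            i=1+s[1:,4].argmax(); out[n]=P[l==i]; print(n,s[i].tolist(),*rect(out[n]))
    return out
E
python3 - <<'E'
from h import *
c=dict(np.load("top.npz"));P=cloud(c)
houses(c)
for n,(x,y) in dict(board=(.565,.19),rail=(.6,-.18)).items():
    d=np.hypot(P[...,0]-x,P[...,1]-y)<.09
    hs=cv2.cvtColor(c["pixels"],cv2.COLOR_RGB2HSV)
    for lo,hi in((.117,.128),(.006,.018)):
        m=d&(P[...,2]>lo)&(P[...,2]<hi)
        k,l,s,_=cv2.connectedComponentsWithStats(m.astype(np.uint8))
        for i in range(1,k):
            if s[i,4]>15: print(n,lo,s[i].tolist(),*rect(P[l==i]))
        print(n,"all",lo,*rect(P[m]))
a=c["pixels"][160:260,180:270,::-1];b=c["pixels"][150:250,370:460,::-1]
cv2.imwrite("pics/c1.png",cv2.resize(np.hstack([a,b]),None,fx=4,fy=4,interpolation=2))
E
```

```text
green [411, 174, 34, 27, 723] [ 608.9 -186.6   50.2   54.9    4.8] [ 0.609  -0.1867  0.111 ]
board 0.117 [238, 181, 10, 43, 229] [584.7 153.   79.2  10.    7.2] [0.5843 0.1535 0.1201]
board 0.117 [192, 187, 10, 43, 235] [574.9 236.3  79.4  10.3   7.3] [0.5743 0.2361 0.1203]
board all 0.117 [579.8 194.8  79.3  94.3   6.7] [0.5781 0.1985 0.1202]
board 0.006 [205, 198, 49, 43, 454] [573.7 193.7  76.1  97.6   7.1] [0.5464 0.1899 0.012 ]
board all 0.006 [563.5 199.5 137.3 156.3 -19.8] [0.5469 0.1917 0.012 ]
rail 0.117 [405, 161, 47, 9, 215] [ 649.  -188.1   10.1   84.8    3. ] [ 0.6488 -0.1901  0.1194]
rail 0.117 [410, 205, 48, 9, 229] [ 565.6 -193.3   10.3   85.1    3.8] [ 0.5655 -0.1935  0.1199]
rail all 0.117 [ 607.4 -190.7   93.8   85.1    3.5] [ 0.5719 -0.1908  0.1197]
rail 0.006 [393, 178, 49, 48, 443] [ 607.  -190.1   97.8   89.5    3.3] [ 0.5868 -0.1567  0.012 ]
rail all 0.006 [ 609.4 -181.7  125.5  153.5   12. ] [ 0.5886 -0.1567  0.012 ]
```

View pics/c1.png

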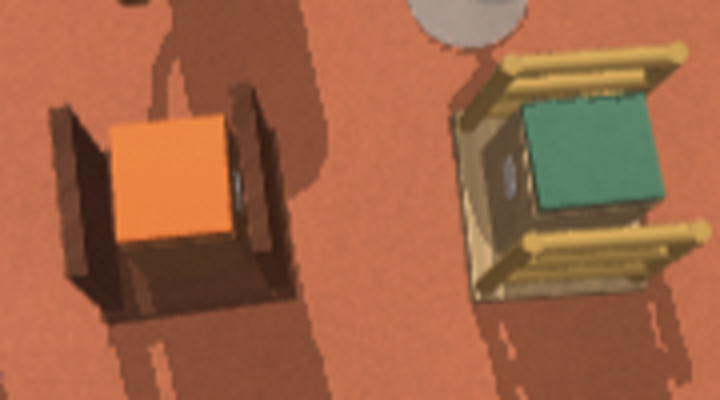

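The crop confirms it: the orange house is in the dark board stand (crop 170,180) and the green house is in the rail stand (crop 595,150). I'll start with the approach to the green house, fingers closing along the rails.

Emit:
step_arm:
  increments:
    - [[0, 0, 0], [0, 0, 0.0256], 1]
    - [[0, 0, 0], [0, 0, 0.0256], 1]
    - [[0.137, -0.108, 0], [0, 0, 0], 1]
    - [[0.137, -0.108, 0], [0, 0, 0], 1]
    - [[0.137, -0.108, 0], [0, 0, 0], 1]
    - [[0.137, -0.108, 0], [0, 0, 0], 1]
    - [[0.137, -0.108, 0], [0, 0, 0], 1]
    - [[0.137, -0.108, 0], [0, 0, 0], 1]
  newtons: 20

```text
clock: 1.77
position: [0.299, -0.4664, 0.1977]
orientation: [0.999, 0.035, 0.0, 0.0]
contact_force: [1.3, -0.0, 0.3]
grip_width: 0.0874
grasp_force: 0.0
```

Emit:
step_arm:
  increments:
    - [[0.137, -0.108, 0], [0, 0, 0], 1]
    - [[0.137, -0.108, 0], [0, 0, 0], 1]
    - [[0.137, -0.108, 0], [0, 0, 0], 1]
    - [[0.137, -0.108, 0], [0, 0, 0], 1]
    - [[0.137, -0.108, 0], [0, 0, 0], 1]
    - [[0.137, -0.108, 0], [0, 0, 0], 1]
    - [[0.137, -0.108, 0], [0, 0, 0], 1]
    - [[0.137, -0.108, 0], [0, 0, 0], 1]

```text
clock: 2.43
position: [0.5056, -0.2788, 0.1977]
orientation: [0.999, 0.035, 0.0, 0.0]
contact_force: [-0.8, -0.7, -0.2]
grip_width: 0.0878
grasp_force: 0.0
```

Emit:
step_arm:
  increments:
    - [[0.137, -0.108, 0], [0, 0, 0], 1]
    - [[0.137, -0.108, 0], [0, 0, 0], 1]
    - [[0.137, -0.108, 0], [0, 0, 0], 1]
    - [[0.137, -0.108, 0], [0, 0, 0], 1]
    - [[0, 0, 0], [0, 0, 0], 1]
    - [[0, 0, 0], [0, 0, 0], 1]
    - [[0, 0, 0], [0, 0, 0], 1]
    - [[0, 0, 0], [0, 0, 0], 1]

```text
clock: 3.1
position: [0.6068, -0.1878, 0.1974]
orientation: [0.999, 0.034, -0.0, 0.0]
contact_force: [0.2, -0.7, -0.0]
grip_width: 0.0881
grasp_force: 0.0
```

```bash
cat >> h.py <<'E'
from scipy.spatial.transform import Rotation as Ro
def to(x,y,z,yaw_y):
    "turn (share of pi) then shift (shares) in the turned, level tool frame; yaw_y deg = world heading of tool y"
    o=robot.get_obs();R=Ro.from_quat(o["orientation"]);Y=R.as_matrix()[:,1]
    a=np.radians(yaw_y);Yt=np.array([np.cos(a),np.sin(a),0]);Z=np.array([0,0,-1.]);Rt=np.stack([np.cross(Yt,Z),Yt,Z],1)
    print("clk",round(o["clock"],2),"pos",o["position"].round(4),"yawY",np.degrees(np.arctan2(Y[1],Y[0])).round(1),"w",round(o["grip_width"],4))
    print(" turn",((R.inv()*Ro.from_matrix(Rt)).as_rotvec()/np.pi).round(4)," shift after",((np.array([x,y,z])-o["position"])@Rt/.2).round(3))
E
python3 - <<'E'
from h import *
to(.608,-.1875,.06,-86)
c=dict(np.load("top.npz"));P=cloud(c)
px=c["pixels"][205,223];print(px)
hs=cv2.cvtColor(c["pixels"],cv2.COLOR_RGB2HSV);print(hs[205,223],P[205,223])
E
```

```text
clk 3.1 pos [ 0.6068 -0.1878  0.1974] yawY -86.1 w 0.0881
 turn [ 0.0003  0.0002 -0.0006]  shift after [ 0.006 -0.001  0.687]
[235 131  66]
[ 12 183 235] [0.58105178 0.18947503 0.1116564 ]
```

Emit:
step_arm:
  increments:
    - [[0.006, 0, 0.11], [0, 0, 0], 1]
    - [[0, 0, 0.11], [0, 0, 0], 1]
    - [[0, 0, 0.11], [0, 0, 0], 1]
    - [[0, 0, 0.11], [0, 0, 0], 1]
    - [[0, 0, 0.11], [0, 0, 0], 1]
    - [[0, 0, 0.09], [0, 0, 0], 1]
    - [[0, 0, 0.047], [0, 0, 0], 1]
    - [[0, 0, 0], [0, 0, 0], 1]

```text
clock: 3.77
position: [0.6068, -0.1872, 0.0581]
orientation: [0.999, 0.034, -0.002, -0.0]
contact_force: [-0.5, -0.9, 0.2]
grip_width: 0.0875
grasp_force: 0.0
```

Emit:
step_arm:
  increments:
    - [[0, 0, 0], [0, 0, 0], 0.5]
    - [[0, 0, 0], [0, 0, 0], 0.5]
    - [[0, 0, 0], [0, 0, 0], 0.5]
    - [[0, 0, 0], [0, 0, 0], 0.4]
    - [[0, 0, 0], [0, 0, 0], 0.4]
    - [[0, 0, 0], [0, 0, 0], 0.4]
    - [[0, 0, 0], [0, 0, 0], 0.4]
    - [[0, 0, 0], [0, 0, 0], 0.4]

```text
clock: 4.43
position: [0.6096, -0.1864, 0.061]
orientation: [0.999, 0.035, 0.001, 0.0]
contact_force: [-0.5, -0.6, 6.0]
grip_width: 0.0578
grasp_force: 20.0
```

```bash
sed -i 's/S>200/S>150/' h.py
python3 - <<'E'
from h import *
c=dict(np.load("top.npz"));houses(c)
to(.64,.06,.2,-86)
E
```

```text
orange [208, 189, 30, 31, 811] [582.9 191.4  56.6  52.9   5.4] [0.5823 0.1912 0.1113]
green [411, 174, 34, 27, 723] [ 608.9 -186.6   50.2   54.9    4.8] [ 0.609  -0.1867  0.111 ]
clk 4.43 pos [ 0.6096 -0.1864  0.061 ] yawY -86.0 w 0.0578
 turn [ 0.0002 -0.0004 -0.    ]  shift after [ 0.238 -1.218 -0.695]
```

Emit:
step_arm:
  increments:
    - [[0, 0, -0.06], [0, 0, 0], 0.4]
    - [[0, 0, -0.11], [0, 0, 0], 0.4]
    - [[0, 0, -0.13], [0, 0, 0], 0.4]
    - [[0, 0, -0.13], [0, 0, 0], 0.4]
    - [[0, 0, -0.13], [0, 0, 0], 0.4]
    - [[0, 0, -0.12], [0, 0, 0], 0.4]
    - [[0, 0, -0.07], [0, 0, 0], 0.4]
    - [[0.026, -0.1, 0], [0, 0, 0], 0.4]

```text
clock: 5.1
position: [0.6131, -0.1709, 0.2141]
orientation: [0.999, 0.032, 0.002, 0.002]
contact_force: [1.1, -1.3, -2.8]
grip_width: 0.0579
grasp_force: 19.9
```

Emit:
step_arm:
  increments:
    - [[0.027, -0.14, 0], [0, 0, 0], 0.4]
    - [[0.027, -0.15, 0], [0, 0, 0], 0.4]
    - [[0.027, -0.16, 0], [0, 0, 0], 0.4]
    - [[0.027, -0.16, 0], [0, 0, 0], 0.4]
    - [[0.027, -0.16, 0], [0, 0, 0], 0.4]
    - [[0.027, -0.15, 0], [0, 0, 0], 0.4]
    - [[0.027, -0.13, 0], [0, 0, 0], 0.4]
    - [[0.023, -0.068, 0], [0, 0, 0], 0.4]

```text
clock: 5.77
position: [0.6385, 0.0653, 0.2102]
orientation: [0.999, 0.037, -0.001, -0.001]
contact_force: [0.1, 0.6, -2.5]
grip_width: 0.0576
grasp_force: 19.9
```

Run:
```python
from h import *
to(.64,.06,.05,-86)
```

```text
clk 5.77 pos [0.6385 0.0653 0.2102] yawY -85.7 w 0.0576
 turn [-0.0007  0.0003  0.0016]  shift after [0.006 0.027 0.801]
```

Emit:
step_arm:
  increments:
    - [[0, 0, 0.08], [0, 0, 0], 0.4]
    - [[0, 0, 0.14], [0, 0, 0], 0.4]
    - [[0, 0, 0.16], [0, 0, 0], 0.4]
    - [[0, 0, 0.15], [0, 0, 0], 0.4]
    - [[0, 0, 0.13], [0, 0, 0], 0.4]
    - [[0, 0, 0.08], [0, 0, 0], 0.4]
    - [[0, 0, 0.03], [0, 0, 0], 0.4]
    - [[0, 0, 0.01], [0, 0, 0], 0.4]

```text
clock: 6.43
position: [0.6385, 0.0594, 0.0527]
orientation: [0.999, 0.035, -0.001, 0.0]
contact_force: [-0.7, -0.2, -2.3]
grip_width: 0.0582
grasp_force: 19.9
```

Emit:
step_arm:
  increments:
    - [[0, 0, 0.01], [0, 0, 0], 0.4]
    - [[0, 0, 0.01], [0, 0, 0], 0.4]
    - [[0, 0, 0.008], [0, 0, 0], 0.4]
    - [[0, 0, 0], [0, 0, 0], 0.4]
    - [[0, 0, 0], [0, 0, 0], 0.4]
    - [[0, 0, 0], [0, 0, 0], 0.4]
    - [[0, 0, 0], [0, 0, 0], 0.4]
    - [[0, 0, 0], [0, 0, 0], 0.4]

```text
clock: 7.1
position: [0.6398, 0.0603, 0.049]
orientation: [0.999, 0.035, 0.0, -0.0]
contact_force: [-0.7, 0.2, 0.4]
grip_width: 0.0577
grasp_force: 19.9
```

Emit:
step_arm:
  increments:
    - [[0, 0, 0], [0, 0, 0], 1]
    - [[0, 0, 0], [0, 0, 0], 1]
    - [[0, 0, 0], [0, 0, 0], 1]
    - [[0, 0, 0], [0, 0, 0], 1]
    - [[0, 0, -0.08], [0, 0, 0], 1]
    - [[0, 0, -0.14], [0, 0, 0], 1]
    - [[0, 0, -0.16], [0, 0, 0], 1]
    - [[0, 0, -0.16], [0, 0, 0], 1]

```text
clock: 7.77
position: [0.6389, 0.0603, 0.1572]
orientation: [0.999, 0.035, -0.001, -0.0]
contact_force: [1.0, -0.3, -0.0]
grip_width: 0.0875
grasp_force: 0.0
```

Emit:
step_arm:
  increments:
    - [[0, 0, -0.13], [0, 0, -0.039], 1]
    - [[0, 0, -0.1], [0, 0, -0.039], 1]
    - [[0, 0, 0], [0, 0, -0.039], 1]
    - [[0, 0, 0], [0, 0, -0.039], 1]
    - [[0, 0, 0], [0, 0, -0.039], 1]
    - [[0, 0, 0], [0, 0, -0.039], 1]
    - [[0, 0, 0], [0, 0, -0.039], 1]
    - [[0, 0, 0], [0, 0, -0.039], 1]

```text
clock: 8.43
position: [0.6394, 0.0603, 0.2025]
orientation: [0.864, 0.504, 0.0, 0.0]
contact_force: [-0.8, 0.6, 0.1]
grip_width: 0.0881
grasp_force: 0.0
```

Emit:
step_arm:
  increments:
    - [[0, 0, 0], [0, 0, -0.039], 1]
    - [[0, 0, 0], [0, 0, -0.039], 1]
    - [[0, 0, 0], [0, 0, -0.039], 1]
    - [[0, 0, 0], [0, 0, -0.039], 1]
    - [[0, 0, 0], [0, 0, -0.039], 1]
    - [[0, 0, 0], [0, 0, -0.005], 1]
    - [[0, 0, 0], [0, 0, 0], 1]
    - [[0, 0, 0], [0, 0, 0], 1]

```text
clock: 9.1
position: [0.6394, 0.0602, 0.2024]
orientation: [0.67, 0.743, 0.0, -0.0]
contact_force: [-0.5, -0.3, -0.6]
grip_width: 0.0879
grasp_force: 0.0
```

Run:
```python
from h import *
to(.583,.1915,.06,6.2)
```

```text
clk 9.1 pos [0.6394 0.0602 0.2024] yawY 5.9 w 0.0879
 turn [-0.     -0.     -0.0014]  shift after [ 0.683 -0.21   0.712]
```

Emit:
step_arm:
  increments:
    - [[0.1, -0.03, 0], [0, 0, -0.0014], 1]
    - [[0.14, -0.045, 0], [0, 0, 0], 1]
    - [[0.15, -0.045, 0], [0, 0, 0], 1]
    - [[0.14, -0.045, 0], [0, 0, 0], 1]
    - [[0.1, -0.03, 0], [0, 0, 0], 1]
    - [[0.053, -0.015, 0], [0, 0, 0], 1]
    - [[0, 0, 0.05], [0, 0, 0], 1]
    - [[0, 0, 0.1], [0, 0, 0], 1]

```text
clock: 9.77
position: [0.5842, 0.1917, 0.1739]
orientation: [0.667, 0.745, 0.002, 0.001]
contact_force: [1.4, -0.9, 0.3]
grip_width: 0.0878
grasp_force: 0.0
```

Emit:
step_arm:
  increments:
    - [[0, 0, 0.13], [0, 0, 0], 1]
    - [[0, 0, 0.14], [0, 0, 0], 1]
    - [[0, 0, 0.13], [0, 0, 0], 1]
    - [[0, 0, 0.1], [0, 0, 0], 1]
    - [[0, 0, 0.06], [0, 0, 0], 1]
    - [[0, 0, 0], [0, 0, 0], 0.5]
    - [[0, 0, 0], [0, 0, 0], 0.5]
    - [[0, 0, 0], [0, 0, 0], 0.4]

```text
clock: 10.43
position: [0.5835, 0.1912, 0.0615]
orientation: [0.667, 0.745, 0.001, 0.0]
contact_force: [0.2, 0.6, -0.6]
grip_width: 0.0712
grasp_force: 0.0
```

Emit:
step_arm:
  increments:
    - [[0, 0, 0], [0, 0, 0], 0.4]
    - [[0, 0, 0], [0, 0, 0], 0.4]
    - [[0, 0, 0], [0, 0, 0], 0.4]
    - [[0, 0, 0], [0, 0, 0], 0.4]
    - [[0, 0, -0.03], [0, 0, 0], 0.4]
    - [[0, 0, -0.07], [0, 0, 0], 0.4]
    - [[0, 0, -0.11], [0, 0, 0], 0.4]
    - [[0, 0, -0.13], [0, 0, 0], 0.4]

```text
clock: 11.1
position: [0.5814, 0.191, 0.1287]
orientation: [0.666, 0.746, -0.001, -0.001]
contact_force: [0.8, 0.3, -2.3]
grip_width: 0.0579
grasp_force: 19.9
```

Run:
```python
from h import *
to(.46,-.14,.215,6)
```

```text
clk 11.1 pos [0.5814 0.191  0.1287] yawY 6.4 w 0.0579
 turn [-0.0009  0.0001  0.0025]  shift after [-1.583 -0.777 -0.431]
```

Emit:
step_arm:
  increments:
    - [[0, 0, -0.14], [0, 0, 0], 0.4]
    - [[0, 0, -0.14], [0, 0, 0], 0.4]
    - [[0, 0, -0.11], [0, 0, 0], 0.4]
    - [[0, 0, -0.04], [0, 0, 0], 0.4]
    - [[-0.08, -0.04, 0], [0, 0, 0], 0.4]
    - [[-0.12, -0.06, 0], [0, 0, 0], 0.4]
    - [[-0.16, -0.08, 0], [0, 0, 0], 0.4]
    - [[-0.16, -0.08, 0], [0, 0, 0], 0.4]

```text
clock: 11.77
position: [0.5412, 0.0817, 0.2138]
orientation: [0.666, 0.746, -0.0, -0.001]
contact_force: [1.4, -0.5, -2.6]
grip_width: 0.0582
grasp_force: 19.9
```

Emit:
step_arm:
  increments:
    - [[-0.16, -0.08, 0], [0, 0, 0], 0.4]
    - [[-0.16, -0.08, 0], [0, 0, 0], 0.4]
    - [[-0.16, -0.08, 0], [0, 0, 0], 0.4]
    - [[-0.16, -0.08, 0], [0, 0, 0], 0.4]
    - [[-0.16, -0.08, 0], [0, 0, 0], 0.4]
    - [[-0.14, -0.06, 0], [0, 0, 0], 0.4]
    - [[-0.1, -0.05, 0], [0, 0, 0], 0.4]
    - [[-0.02, -0.01, 0], [0, 0, 0], 0.4]

```text
clock: 12.43
position: [0.4605, -0.1446, 0.2139]
orientation: [0.669, 0.744, -0.001, -0.0]
contact_force: [0.8, -0.0, -2.2]
grip_width: 0.0578
grasp_force: 19.9
```

Emit:
step_arm:
  increments:
    - [[0, 0, 0.06], [0, 0, 0], 0.4]
    - [[0, 0, 0.12], [0, 0, 0], 0.4]
    - [[0, 0, 0.15], [0, 0, 0], 0.4]
    - [[0, 0, 0.15], [0, 0, 0], 0.4]
    - [[0, 0, 0.13], [0, 0, 0], 0.4]
    - [[0, 0, 0.08], [0, 0, 0], 0.4]
    - [[0, 0, 0.04], [0, 0, 0], 0.4]
    - [[0, 0, 0], [0, 0, 0], 0.4]

```text
clock: 13.1
position: [0.4617, -0.1391, 0.0669]
orientation: [0.666, 0.746, -0.0, -0.002]
contact_force: [-0.4, -0.9, -3.2]
grip_width: 0.0577
grasp_force: 19.9
```

Run:
```python
from h import *
to(.46,-.14,.049,6)
```

```text
clk 13.1 pos [ 0.4617 -0.1391  0.0669] yawY 6.5 w 0.0577
 turn [-0.0009 -0.0006  0.0026]  shift after [-0.004 -0.009  0.089]
```

Emit:
step_arm:
  increments:
    - [[0, 0, 0.04], [0, 0, 0], 0.4]
    - [[0, 0, 0.025], [0, 0, 0], 0.4]
    - [[0, 0, 0.014], [0, 0, 0], 0.4]
    - [[0, 0, 0.009], [0, 0, 0], 0.4]
    - [[0, 0, 0.004], [0, 0, 0], 0.4]
    - [[0, 0, 0], [0, 0, 0], 0.4]
    - [[0, 0, 0], [0, 0, 0], 0.4]
    - [[0, 0, 0], [0, 0, 0], 0.4]

```text
clock: 13.77
position: [0.463, -0.1401, 0.0503]
orientation: [0.666, 0.746, 0.0, 0.0]
contact_force: [0.7, 0.1, -2.6]
grip_width: 0.0579
grasp_force: 19.9
```

Emit:
step_arm:
  increments:
    - [[0, 0, 0], [0, 0, 0], 1]
    - [[0, 0, 0], [0, 0, 0], 1]
    - [[0, 0, 0], [0, 0, 0], 1]
    - [[0, 0, 0], [0, 0, 0], 1]
    - [[0, 0, -0.08], [0, 0, 0], 1]
    - [[0, 0, -0.14], [0, 0, 0], 1]
    - [[0, 0, -0.18], [0, 0, 0], 1]
    - [[0, 0, -0.18], [0, 0, 0], 1]

```text
clock: 14.43
position: [0.4622, -0.1396, 0.167]
orientation: [0.666, 0.746, -0.0, -0.001]
contact_force: [0.2, -0.9, 0.1]
grip_width: 0.0878
grasp_force: 0.0
```

Emit:
step_arm:
  increments:
    - [[0, 0, -0.14], [0, 0, 0], 1]
    - [[0, 0, -0.06], [0, 0, 0], 1]
    - [[0.08, 0.07, 0], [0, 0, 0], 1]
    - [[0.12, 0.11, 0], [0, 0, 0], 1]
    - [[0.12, 0.11, 0], [0, 0, 0], 1]
    - [[0.08, 0.07, 0], [0, 0, 0], 1]
    - [[0, 0, 0], [0, 0, 0], 1]
    - [[0, 0, 0], [0, 0, 0], 1]

```text
clock: 15.1
position: [0.5256, -0.0513, 0.2059]
orientation: [0.665, 0.747, 0.0, -0.0]
contact_force: [-1.2, 0.0, 0.6]
grip_width: 0.0879
grasp_force: 0.0
```

Run:
```python
from h import *
for n in("top","side"):
    c=robot.read_camera(n);print(n);houses(c);cv2.imwrite(f"pics/{n}1.png",c["pixels"][:,:,::-1])
to(.64,.06,.21,4)
```

```text
top
orange [391, 268, 21, 17, 263] [ 447.6 -131.2   27.6   32.7    6.8] [ 0.4473 -0.1307  0.1013]
green [278, 162, 31, 27, 711] [639.   59.8  51.9  53.8   4.5] [0.6393 0.0599 0.0991]
side
orange [208, 271, 42, 32, 118] [ 461.2 -141.7   58.    52.2    4.4] [ 0.4543 -0.1649  0.0998]
green [303, 184, 32, 20, 490] [637.3  57.7  51.2  57.    4.9] [0.6375 0.0552 0.1002]
clk 15.2 pos [ 0.5248 -0.0535  0.2058] yawY 6.4 w 0.0876
 turn [-0.0003  0.0002  0.0133]  shift after [ 0.526  0.614 -0.021]
```

View pics/top1.png

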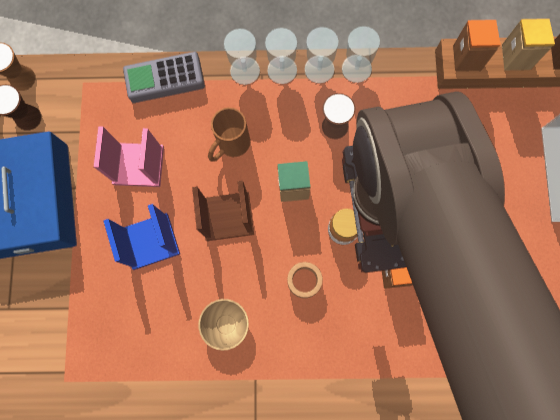

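The green house stands upright at (294,177), the board stand is empty at (224,212), and the orange house's roof shows at (400,277) beside the hand. Next I regrasp green front to back.

Emit:
step_arm:
  increments:
    - [[0, 0, 0], [0, 0, 0.0133], 1]
    - [[0.06, 0.07, 0], [0, 0, 0], 1]
    - [[0.1, 0.12, 0], [0, 0, 0], 1]
    - [[0.11, 0.13, 0], [0, 0, 0], 1]
    - [[0.11, 0.13, 0], [0, 0, 0], 1]
    - [[0.09, 0.1, 0], [0, 0, 0], 1]
    - [[0.052, 0.062, 0], [0, 0, 0], 1]
    - [[0, 0, 0.05], [0, 0, 0], 1]

```text
clock: 15.87
position: [0.6423, 0.0625, 0.1971]
orientation: [0.681, 0.732, 0.002, 0.0]
contact_force: [-0.5, 0.3, 0.7]
grip_width: 0.0875
grasp_force: 0.0
```

Emit:
step_arm:
  increments:
    - [[0, 0, 0.1], [0, 0, 0], 1]
    - [[0, 0, 0.12], [0, 0, 0], 1]
    - [[0, 0, 0.13], [0, 0, 0], 1]
    - [[0, 0, 0.13], [0, 0, 0], 1]
    - [[0, 0, 0.12], [0, 0, 0], 1]
    - [[0, 0, 0.09], [0, 0, 0], 1]
    - [[0, 0, 0.05], [0, 0, 0], 1]
    - [[0, 0, 0], [0, 0, 0], 1]

```text
clock: 16.53
position: [0.638, 0.0577, 0.0455]
orientation: [0.683, 0.731, -0.002, -0.001]
contact_force: [-0.4, -1.0, 0.7]
grip_width: 0.0878
grasp_force: 0.0
```

Emit:
step_arm:
  increments:
    - [[0, 0, 0], [0, 0, 0], 0.5]
    - [[0, 0, 0], [0, 0, 0], 0.5]
    - [[0, 0, 0], [0, 0, 0], 0.4]
    - [[0, 0, 0], [0, 0, 0], 0.4]
    - [[0, 0, 0], [0, 0, 0], 0.4]
    - [[0, 0, 0], [0, 0, 0], 0.4]
    - [[0, 0, 0], [0, 0, 0], 0.4]
    - [[0, 0, 0], [0, 0, 0], 0.4]

```text
clock: 17.2
position: [0.6403, 0.0603, 0.0487]
orientation: [0.682, 0.732, 0.0, 0.0]
contact_force: [-2.5, -0.7, 6.3]
grip_width: 0.0542
grasp_force: 20.0
```

Emit:
step_arm:
  increments:
    - [[0, 0, -0.06], [0, 0, 0], 0.4]
    - [[0, 0, -0.11], [0, 0, 0], 0.4]
    - [[0, 0, -0.14], [0, 0, 0], 0.4]
    - [[0, 0, -0.14], [0, 0, 0], 0.4]
    - [[0, 0, -0.14], [0, 0, 0], 0.4]
    - [[0, 0, -0.11], [0, 0, 0], 0.4]
    - [[0, 0, -0.08], [0, 0, 0], 0.4]
    - [[0, 0, -0.04], [0, 0, 0], 0.4]

```text
clock: 17.87
position: [0.6409, 0.0606, 0.215]
orientation: [0.682, 0.732, 0.001, 0.001]
contact_force: [0.5, 0.1, -2.4]
grip_width: 0.0541
grasp_force: 19.9
```

Run:
```python
from h import *
to(.580,.195,.21,6.8)
```

```text
clk 17.87 pos [0.6409 0.0606 0.215 ] yawY 4.0 w 0.0541
 turn [ 0.001  -0.     -0.0153]  shift after [ 0.703 -0.223  0.025]
```

Emit:
step_arm:
  increments:
    - [[0, 0, 0], [0, 0, -0.0153], 0.4]
    - [[0.06, -0.02, 0], [0, 0, 0], 0.4]
    - [[0.11, -0.035, 0], [0, 0, 0], 0.4]
    - [[0.14, -0.045, 0], [0, 0, 0], 0.4]
    - [[0.14, -0.045, 0], [0, 0, 0], 0.4]
    - [[0.12, -0.04, 0], [0, 0, 0], 0.4]
    - [[0.09, -0.025, 0], [0, 0, 0], 0.4]
    - [[0.043, -0.013, 0], [0, 0, 0], 0.4]

```text
clock: 18.53
position: [0.5764, 0.1987, 0.2114]
orientation: [0.663, 0.749, -0.0, -0.001]
contact_force: [-0.1, 0.7, -2.0]
grip_width: 0.054
grasp_force: 19.9
```

Emit:
step_arm:
  increments:
    - [[0, 0, 0], [0, 0, 0], 0.4]
    - [[0, 0, 0], [0, 0, 0], 0.4]
    - [[0, 0, 0], [0, 0, 0], 0.4]
    - [[0, 0, 0], [0, 0, 0], 0.4]
    - [[0, 0, 0], [0, 0, 0], 0.4]
    - [[0, 0, 0], [0, 0, 0], 0.4]
    - [[0, 0, 0], [0, 0, 0], 0.4]
    - [[0, 0, 0], [0, 0, 0], 0.4]

```text
clock: 19.2
position: [0.5794, 0.1942, 0.212]
orientation: [0.664, 0.748, -0.0, 0.0]
contact_force: [0.2, -0.3, -2.6]
grip_width: 0.0542
grasp_force: 19.9
```

Run:
```python
from h import *
to(.580,.195,.061,6.8)
c=robot.read_camera("side");P=cloud(c)
hs=cv2.cvtColor(c["pixels"],cv2.COLOR_RGB2HSV).astype(int)
m=(hs[...,0]>65)&(hs[...,0]<90)&(hs[...,1]>80)&(P[...,2]>.2)&(P[...,0]<.75)
if m.sum()>20: print(rect(P[m]))
cv2.imwrite("pics/side2.png",c["pixels"][:,:,::-1])
```

```text
clk 19.2 pos [0.5794 0.1942 0.212 ] yawY 6.7 w 0.0542
 turn [-0.      0.     -0.0003]  shift after [0.003 0.003 0.755]
(array([578.6, 192.7,  53.3,  58.5,   8.1]), array([0.5797, 0.1852, 0.2636]))
```

View pics/side2.png

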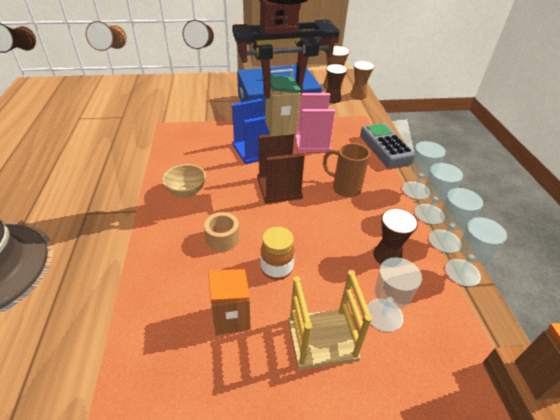

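The side view shows green held upright at (283,105), centred over the board stand. Orange stands at (230,300) and the rail stand is empty at (325,325). Lowering green now.

Emit:
step_arm:
  increments:
    - [[0.004, 0.003, 0.06], [0, 0, 0], 0.4]
    - [[0, 0, 0.11], [0, 0, 0], 0.4]
    - [[0, 0, 0.12], [0, 0, 0], 0.4]
    - [[0, 0, 0.12], [0, 0, 0], 0.4]
    - [[0, 0, 0.11], [0, 0, 0], 0.4]
    - [[0, 0, 0.09], [0, 0, 0], 0.4]
    - [[0, 0, 0.07], [0, 0, 0], 0.4]
    - [[0, 0, 0.04], [0, 0, 0], 0.4]

```text
clock: 19.92
position: [0.5787, 0.1951, 0.0656]
orientation: [0.664, 0.748, -0.001, -0.001]
contact_force: [-0.2, -0.0, -2.1]
grip_width: 0.0537
grasp_force: 19.9
```

Emit:
step_arm:
  increments:
    - [[0, 0, 0.015], [0, 0, 0], 0.4]
    - [[0, 0, 0.01], [0, 0, 0], 0.4]
    - [[0, 0, 0.005], [0, 0, 0], 0.4]
    - [[0, 0, 0], [0, 0, 0], 0.4]
    - [[0, 0, 0], [0, 0, 0], 0.4]
    - [[0, 0, 0], [0, 0, 0], 0.4]
    - [[0, 0, 0], [0, 0, 0], 0.4]
    - [[0, 0, 0], [0, 0, 0], 0.4]

```text
clock: 20.58
position: [0.58, 0.1954, 0.0624]
orientation: [0.664, 0.748, 0.0, 0.0]
contact_force: [-0.4, 0.2, -3.4]
grip_width: 0.054
grasp_force: 19.9
```

Emit:
step_arm:
  increments:
    - [[0, 0, 0.005], [0, 0, 0], 0.4]
    - [[0, 0, 0.005], [0, 0, 0], 0.4]
    - [[0, 0, 0], [0, 0, 0], 0.4]
    - [[0, 0, 0], [0, 0, 0], 0.4]
    - [[0, 0, 0], [0, 0, 0], 0.4]
    - [[0, 0, 0], [0, 0, 0], 0.4]
    - [[0, 0, 0], [0, 0, 0], 0.4]
    - [[0, 0, 0], [0, 0, 0], 0.4]

```text
clock: 21.25
position: [0.58, 0.1956, 0.0607]
orientation: [0.664, 0.748, 0.0, 0.0]
contact_force: [-2.6, -1.5, 5.4]
grip_width: 0.0541
grasp_force: 20.0
```

Emit:
step_arm:
  increments:
    - [[0, 0, 0], [0, 0, 0], 0.75]
    - [[0, 0, 0], [0, 0, 0], 0.85]
    - [[0, 0, 0], [0, 0, 0], 1]
    - [[0, 0, 0], [0, 0, 0], 1]
    - [[0, 0, 0], [0, 0, 0], 1]
    - [[0, 0, -0.08], [0, 0, 0], 1]
    - [[0, 0, -0.14], [0, 0, 0], 1]
    - [[0, 0, -0.18], [0, 0, 0], 1]

```text
clock: 21.92
position: [0.5783, 0.1947, 0.1386]
orientation: [0.664, 0.748, -0.002, -0.001]
contact_force: [0.8, 0.3, -0.7]
grip_width: 0.0874
grasp_force: 0.0
```

Emit:
step_arm:
  increments:
    - [[0, 0, -0.18], [0, 0, 0], 1]
    - [[0, 0, -0.14], [0, 0, 0], 1]
    - [[0, 0, -0.04], [0, 0, 0], 1]
    - [[-0.08, 0, 0], [0, 0, 0], 1]
    - [[-0.14, 0, 0], [0, 0, 0], 1]
    - [[-0.16, 0, 0], [0, 0, 0], 1]
    - [[-0.14, 0, 0], [0, 0, 0], 1]
    - [[-0.08, 0, 0], [0, 0, 0], 1]

```text
clock: 22.58
position: [0.5942, 0.0719, 0.2111]
orientation: [0.665, 0.747, -0.001, 0.0]
contact_force: [0.4, 0.0, -0.0]
grip_width: 0.0882
grasp_force: 0.0
```

Run:
```python
from h import *
for n in("top","side"):
    c=robot.read_camera(n);print(n);houses(c);cv2.imwrite(f"pics/{n}3.png",c["pixels"][:,:,::-1])
to(.462,-.140,.21,-84.0)
```

```text
top
green [205, 192, 32, 30, 793] [579.  194.3  52.2  56.1   6.2] [0.5788 0.1943 0.1113]
side
orange [208, 271, 42, 31, 139] [ 450.8 -155.6   39.1   77.3  -35.5] [ 0.4505 -0.1643  0.1009]
green [266, 141, 27, 15, 304] [577.7 193.9  53.1  56.3   7. ] [0.5755 0.1958 0.1124]
clk 22.68 pos [0.5944 0.0719 0.2111] yawY 6.5 w 0.0878
 turn [2.000e-04 7.000e-04 5.025e-01]  shift after [-0.769  0.985  0.005]
```

View pics/top3.png

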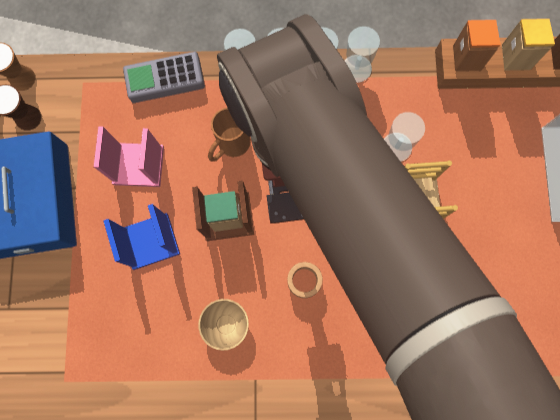

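Green stands in the board stand at (222,207), measured within about 1 mm of centre and squared with it. Turning now to regrasp orange.

Emit:
step_arm:
  increments:
    - [[0, 0, 0], [0, 0, 0.039], 1]
    - [[0, 0, 0], [0, 0, 0.039], 1]
    - [[0, 0, 0], [0, 0, 0.039], 1]
    - [[0, 0, 0], [0, 0, 0.039], 1]
    - [[0, 0, 0], [0, 0, 0.039], 1]
    - [[0, 0, 0], [0, 0, 0.039], 1]
    - [[0, 0, 0], [0, 0, 0.039], 1]
    - [[0, 0, 0], [0, 0, 0.039], 1]

```text
clock: 23.35
position: [0.5935, 0.0782, 0.2116]
orientation: [0.939, 0.345, -0.0, -0.0]
contact_force: [-0.7, -0.3, -0.3]
grip_width: 0.0878
grasp_force: 0.0
```

Emit:
step_arm:
  increments:
    - [[0, 0, 0], [0, 0, 0.039], 1]
    - [[0, 0, 0], [0, 0, 0.039], 1]
    - [[0, 0, 0], [0, 0, 0.039], 1]
    - [[0, 0, 0], [0, 0, 0.039], 1]
    - [[0, 0, 0], [0, 0, 0.034], 1]
    - [[0, 0, 0], [0, 0, 0], 1]
    - [[-0.06, 0.08, 0], [0, 0, 0], 1]
    - [[-0.09, 0.12, 0], [0, 0, 0], 1]

```text
clock: 24.02
position: [0.5686, 0.0372, 0.2114]
orientation: [0.998, 0.061, -0.0, -0.001]
contact_force: [-0.6, -1.3, -0.7]
grip_width: 0.0879
grasp_force: 0.0
```

Emit:
step_arm:
  increments:
    - [[-0.11, 0.14, 0], [0, 0, 0], 1]
    - [[-0.11, 0.14, 0], [0, 0, 0], 1]
    - [[-0.11, 0.14, 0], [0, 0, 0], 1]
    - [[-0.11, 0.14, 0], [0, 0, 0], 1]
    - [[-0.09, 0.11, 0], [0, 0, 0], 1]
    - [[-0.05, 0.07, 0], [0, 0, 0], 1]
    - [[-0.03, 0.04, 0], [0, 0, 0], 1]
    - [[0, 0, 0], [0, 0, 0], 1]

```text
clock: 24.68
position: [0.4641, -0.1366, 0.212]
orientation: [0.998, 0.056, -0.0, 0.0]
contact_force: [-0.7, 0.1, -0.3]
grip_width: 0.0876
grasp_force: 0.0
```

Run:
```python
from h import *
to(.462,-.140,.049,-84)
c=robot.read_camera("side");houses(c)
```

```text
clk 24.68 pos [ 0.4641 -0.1366  0.212 ] yawY -83.6 w 0.0876
 turn [0.0002 0.0001 0.0024]  shift after [-0.012  0.016  0.815]
orange [210, 289, 40, 14, 86] [ 462.3 -165.2   16.1   58.2   -8.3] [ 0.463  -0.1659  0.099 ]
green [266, 141, 27, 15, 310] [577.7 195.4  52.9  57.    7.1] [0.5748 0.1954 0.1128]
```

Emit:
step_arm:
  increments:
    - [[-0.012, 0.016, 0.06], [0, 0, 0], 1]
    - [[0, 0, 0.12], [0, 0, 0], 1]
    - [[0, 0, 0.14], [0, 0, 0], 1]
    - [[0, 0, 0.14], [0, 0, 0], 1]
    - [[0, 0, 0.14], [0, 0, 0], 1]
    - [[0, 0, 0.11], [0, 0, 0], 1]
    - [[0, 0, 0.07], [0, 0, 0], 1]
    - [[0, 0, 0.035], [0, 0, 0], 1]

```text
clock: 25.4
position: [0.4626, -0.1363, 0.0468]
orientation: [0.998, 0.058, -0.001, -0.001]
contact_force: [-0.4, -0.2, 0.2]
grip_width: 0.088
grasp_force: 0.0
```

Emit:
step_arm:
  increments:
    - [[0, 0, 0], [0, 0, 0], 0.8]
    - [[0, 0, 0], [0, 0, 0], 0.5]
    - [[0, 0, 0], [0, 0, 0], 0.4]
    - [[0, 0, 0], [0, 0, 0], 0.4]
    - [[0, 0, 0], [0, 0, 0], 0.4]
    - [[0, 0, 0], [0, 0, 0], 0.4]
    - [[0, 0, 0], [0, 0, 0], 0.4]
    - [[0, 0, 0], [0, 0, 0], 0.4]

```text
clock: 26.07
position: [0.4635, -0.1393, 0.0498]
orientation: [0.998, 0.056, 0.001, 0.0]
contact_force: [-0.7, -0.5, 6.4]
grip_width: 0.0542
grasp_force: 19.9
```

Emit:
step_arm:
  increments:
    - [[0, 0, -0.06], [0, 0, 0], 0.4]
    - [[0, 0, -0.11], [0, 0, 0], 0.4]
    - [[0, 0, -0.14], [0, 0, 0], 0.4]
    - [[0, 0, -0.14], [0, 0, 0], 0.4]
    - [[0, 0, -0.14], [0, 0, 0], 0.4]
    - [[0, 0, -0.11], [0, 0, 0], 0.4]
    - [[0, 0, -0.08], [0, 0, 0], 0.4]
    - [[0, 0, -0.04], [0, 0, 0], 0.4]

```text
clock: 26.73
position: [0.4633, -0.1391, 0.215]
orientation: [0.998, 0.056, 0.001, 0.0]
contact_force: [0.4, -0.9, -3.4]
grip_width: 0.0542
grasp_force: 19.9
```

Run:
```python
from h import *
to(.6073,-.1907,.21,-86.4)
```

```text
clk 26.73 pos [ 0.4633 -0.1391  0.215 ] yawY -83.6 w 0.0542
 turn [ 0.0003 -0.0007  0.0156]  shift after [0.702 0.303 0.025]
```

Emit:
step_arm:
  increments:
    - [[0, 0, 0], [0, 0, 0.0156], 0.4]
    - [[0.06, 0.025, 0], [0, 0, 0], 0.4]
    - [[0.1, 0.045, 0], [0, 0, 0], 0.4]
    - [[0.13, 0.055, 0], [0, 0, 0], 0.4]
    - [[0.14, 0.06, 0], [0, 0, 0], 0.4]
    - [[0.12, 0.055, 0], [0, 0, 0], 0.4]
    - [[0.09, 0.04, 0], [0, 0, 0], 0.4]
    - [[0.062, 0.023, 0], [0, 0, 0], 0.4]

```text
clock: 27.4
position: [0.6076, -0.1914, 0.211]
orientation: [1.0, 0.031, -0.001, -0.0]
contact_force: [-0.3, 0.6, -2.1]
grip_width: 0.0539
grasp_force: 19.9
```

Emit:
step_arm:
  increments:
    - [[0, 0, 0], [0, 0, 0], 0.4]
    - [[0, 0, 0], [0, 0, 0], 0.4]
    - [[0, 0, 0], [0, 0, 0], 0.4]
    - [[0, 0, 0], [0, 0, 0], 0.4]
    - [[0, 0, 0], [0, 0, 0], 0.4]
    - [[0, 0, 0], [0, 0, 0], 0.4]
    - [[0, 0, 0], [0, 0, 0], 0.4]
    - [[0, 0, 0], [0, 0, 0], 0.4]

```text
clock: 28.07
position: [0.6066, -0.1906, 0.2133]
orientation: [1.0, 0.032, 0.0, 0.0]
contact_force: [-0.6, -1.0, -2.7]
grip_width: 0.0542
grasp_force: 19.9
```

Run:
```python
from h import *
to(.6073,-.1907,.062,-86.4)
c=robot.read_camera("side");P=cloud(c)
hs=cv2.cvtColor(c["pixels"],cv2.COLOR_RGB2HSV).astype(int)
m=(hs[...,0]>4)&(hs[...,0]<16)&(hs[...,1]>150)&(hs[...,2]>140)&(P[...,2]>.25)&(P[...,2]<.28)&(P[...,0]<.7)&(P[...,1]<-.1)
if m.sum()>20: print(m.sum(),rect(P[m]))
w=(P[...,2]>.175)&(P[...,2]<.25)&(P[...,1]>-.235)&(P[...,1]<-.21)&(abs(P[...,0]-.607)<.06)
if w.sum()>20: q=P[w];print("front-side wall x range",np.percentile(q[:,0],[1,50,99]).round(3),np.median(q,0))
cv2.imwrite("pics/side4.png",c["pixels"][100:400,200:480,::-1])
```

```text
clk 28.07 pos [ 0.6066 -0.1906  0.2133] yawY -86.4 w 0.0542
 turn [ 0.0001 -0.0001  0.0001]  shift after [0.003 0.001 0.757]
326 (array([ 592.7, -199. ,   48.1,   75. ,   34.2]), array([ 0.5826, -0.2074,  0.2646]))
front-side wall x range [0.576 0.601 0.633] [ 0.60066357 -0.21816459  0.21273744]
```

View pics/side4.png

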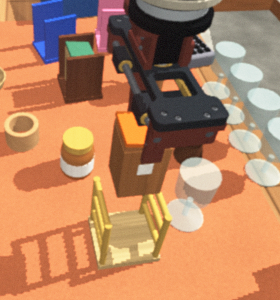

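Orange hangs upright over the rail stand (crop 140,160), about 2 mm towards the robot. I'll correct that and lower it.

Emit:
step_arm:
  increments:
    - [[0.012, 0, 0.05], [0, 0, 0], 0.4]
    - [[0, 0, 0.11], [0, 0, 0], 0.4]
    - [[0, 0, 0.12], [0, 0, 0], 0.4]
    - [[0, 0, 0.12], [0, 0, 0], 0.4]
    - [[0, 0, 0.11], [0, 0, 0], 0.4]
    - [[0, 0, 0.1], [0, 0, 0], 0.4]
    - [[0, 0, 0.07], [0, 0, 0], 0.4]
    - [[0, 0, 0.04], [0, 0, 0], 0.4]

```text
clock: 28.78
position: [0.6078, -0.19, 0.0661]
orientation: [1.0, 0.032, -0.002, -0.001]
contact_force: [-1.0, -0.4, -2.6]
grip_width: 0.054
grasp_force: 19.9
```

Emit:
step_arm:
  increments:
    - [[0, 0, 0.015], [0, 0, 0], 0.4]
    - [[0, 0, 0.01], [0, 0, 0], 0.4]
    - [[0, 0, 0.005], [0, 0, 0], 0.4]
    - [[0, 0, 0.004], [0, 0, 0], 0.4]
    - [[0, 0, 0], [0, 0, 0], 0.4]
    - [[0, 0, 0], [0, 0, 0], 0.4]
    - [[0, 0, 0], [0, 0, 0], 0.4]
    - [[0, 0, 0], [0, 0, 0], 0.4]

```text
clock: 29.45
position: [0.6094, -0.1905, 0.0627]
orientation: [1.0, 0.031, 0.0, 0.0]
contact_force: [-0.2, 1.1, -2.9]
grip_width: 0.0542
grasp_force: 19.9
```

Emit:
step_arm:
  increments:
    - [[0, 0, 0.004], [0, 0, 0], 0.4]
    - [[0, 0, 0.004], [0, 0, 0], 0.4]
    - [[0, 0, 0], [0, 0, 0], 0.4]
    - [[0, 0, 0], [0, 0, 0], 0.4]
    - [[0, 0, 0], [0, 0, 0], 0.4]
    - [[0, 0, 0], [0, 0, 0], 0.4]
    - [[0, 0, 0], [0, 0, 0], 0.4]
    - [[0, 0, 0], [0, 0, 0], 0.4]

```text
clock: 30.12
position: [0.6096, -0.1906, 0.0619]
orientation: [1.0, 0.031, 0.001, 0.0]
contact_force: [-2.7, -0.2, 6.2]
grip_width: 0.0541
grasp_force: 19.9
```

Emit:
step_arm:
  increments:
    - [[0, 0, 0], [0, 0, 0], 0.75]
    - [[0, 0, 0], [0, 0, 0], 0.85]
    - [[0, 0, 0], [0, 0, 0], 1]
    - [[0, 0, 0], [0, 0, 0], 1]
    - [[0, 0, 0], [0, 0, 0], 1]
    - [[0, 0, -0.08], [0, 0, 0], 1]
    - [[0, 0, -0.14], [0, 0, 0], 1]
    - [[0, 0, -0.18], [0, 0, 0], 1]

```text
clock: 30.78
position: [0.6074, -0.1899, 0.139]
orientation: [0.999, 0.032, -0.002, -0.001]
contact_force: [0.8, -0.1, 0.6]
grip_width: 0.0876
grasp_force: 0.0
```

Emit:
step_arm:
  increments:
    - [[0, 0, -0.18], [0, 0, 0], 1]
    - [[0, 0, -0.14], [0, 0, 0], 1]
    - [[0, 0, -0.08], [0, 0, 0], 1]
    - [[-0.1, 0.08, 0], [0, 0, 0], 1]
    - [[-0.12, 0.1, 0], [0, 0, 0], 1]
    - [[-0.12, 0.1, 0], [0, 0, 0], 1]
    - [[-0.12, 0.1, 0], [0, 0, 0], 1]
    - [[-0.12, 0.1, 0], [0, 0, 0], 1]

```text
clock: 31.45
position: [0.4983, -0.2943, 0.2207]
orientation: [0.999, 0.032, 0.0, 0.0]
contact_force: [0.2, -1.1, 0.3]
grip_width: 0.088
grasp_force: 0.0
```

Emit:
step_arm:
  increments:
    - [[-0.12, 0.1, 0], [0, 0, 0], 1]
    - [[-0.12, 0.1, 0], [0, 0, 0], 1]
    - [[-0.12, 0.1, 0], [0, 0, 0], 1]
    - [[-0.12, 0.1, 0], [0, 0, 0], 1]
    - [[-0.1, 0.1, 0], [0, 0, 0], 1]
    - [[0, 0, 0], [0, 0, 0], 1]
    - [[0, 0, 0], [0, 0, 0], 1]
    - [[0, 0, 0], [0, 0, 0], 1]

```text
clock: 32.12
position: [0.3905, -0.4001, 0.2206]
orientation: [0.999, 0.032, 0.0, -0.0]
contact_force: [-0.6, -0.3, 0.3]
grip_width: 0.0878
grasp_force: 0.0
```

Run:
```python
from h import *
for n in("top","side"):
    c=robot.read_camera(n);print(n);houses(c);cv2.imwrite(f"pics/{n}5.png",c["pixels"][:,:,::-1])
to(.3,-.4,.2,-86)
```

```text
top
orange [414, 173, 33, 30, 793] [ 608.2 -191.6   55.5   53.6    2.4] [ 0.6076 -0.1918  0.1113]
green [205, 192, 32, 30, 788] [578.7 194.6  51.6  55.6   6.9] [0.5786 0.1941 0.1111]
side
orange [307, 286, 47, 33, 199] [ 607.  -191.3   57.7   54.8    2.4] [ 0.6156 -0.2026  0.1099]
green [266, 141, 27, 15, 306] [577.5 195.6  52.6  53.2   8.1] [0.5754 0.1953 0.1128]
clk 32.22 pos [ 0.3911 -0.3995  0.2206] yawY -86.3 w 0.0879
 turn [-0.0001 -0.0001 -0.0014]  shift after [-0.455 -0.029  0.103]
```

View pics/top5.png

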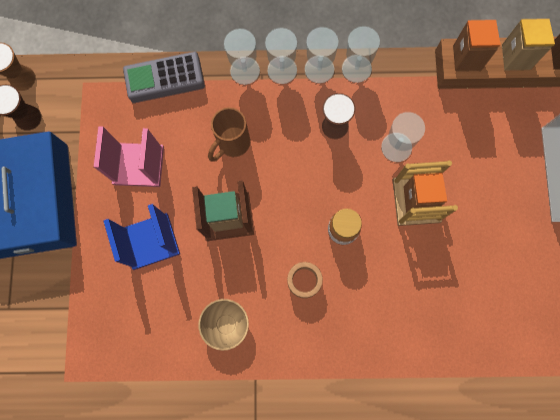

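Orange stands centred in the rail stand at (429,190) and green in the board stand at (222,207). The other goods are where they were, and the arm is clear, so I'm handing in.

```bash
python3 -c "
from workcell import robot
print(robot.close_job())"
```

```text
the job is handed in; nothing more can be done
None
```

The swap is done and handed in at about 32 s: by camera, both houses stand within about 2 mm of their stand's middle and squared with it, doors to the front, and no other goods appear to have moved; the hand-in returned no verdict.

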